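# Lid the pots for the bisque kiln

### The job

These four pots are to go into the bisque kiln with their lids on, so pick the four knobbed lids out of the row of ware on the bench and put each on its own pot, the one whose rim is as wide as the lid, flange down in the mouth and sitting level on the rim. The clay is unfired and fragile: set every lid down, never drop it, do not shove or tip the pots on the ware board, and leave the little bowl and the beaker alone.

Things in the scene. Friction and masses are not known exactly. Their poses are not given: they have to be found in the camera images.
- sugar_pot_mouth (a point): Mouth of the small round-bellied sugar pot, 86 mm across the belly; 78 mm high, loose (0.3 to 1 kg), open, standing upright on a 12 mm thick plywood ware board. Its mouth is round, 48 mm inside and 62 mm over the outside of the flat 7 mm rim. The point is the centre of the mouth in the plane of the rim; z is up, the turn about z does not matter.
- ginger_jar_mouth (a point): Mouth of the tall broad-shouldered ginger jar with a short neck, 114 mm across the shoulder; 128 mm high, loose (0.3 to 1 kg), open, standing upright on a 12 mm thick plywood ware board. Its mouth is round, 64 mm inside and 78 mm over the outside of the flat 7 mm rim. The point is the centre of the mouth in the plane of the rim; z is up, the turn about z does not matter.
- storage_jar_mouth (a point): Mouth of the straight-sided cylindrical storage jar, 106 mm across; 116 mm high, loose (0.3 to 1 kg), open, standing upright on a 12 mm thick plywood ware board. Its mouth is round, 84 mm inside and 98 mm over the outside of the flat 7 mm rim. The point is the centre of the mouth in the plane of the rim; z is up, the turn about z does not matter.
- casserole_mouth (a point): Mouth of the low wide casserole, 126 mm across, 148 mm over its two small side lugs; 72 mm high, loose (0.3 to 1 kg), open, standing upright on a 12 mm thick plywood ware board. Its mouth is round, 106 mm inside and 120 mm over the outside of the flat 7 mm rim. The point is the centre of the mouth in the plane of the rim; z is up, the turn about z does not matter.
- lid_62_center (a point): Loose round clay lid, disc 62 mm across, about 60 g, knob up on the bench, 48 mm high. From its foot: tapered flange to 9 mm (30 to 40 mm across), disc to 14 mm at its edge, domed to 20 mm at the knob; round knob 24 to 25 mm across from 25 to 44 mm, rounded top at 48. Point: on the axis, half-way up (24 mm); z up through the knob. Home, the disc rests on the rim and the point is 15 mm above the rim plane.
- lid_78_center (a point): Loose round clay lid, disc 78 mm across, about 90 g, knob up on the bench, 48 mm high. From its foot: tapered flange to 9 mm (46 to 56 mm across), disc to 14 mm at its edge, domed to 20 mm at the knob; round knob 24 to 25 mm across from 25 to 44 mm, rounded top at 48. Point: on the axis, half-way up (24 mm); z up through the knob. Home, the disc rests on the rim and the point is 15 mm above the rim plane.
- lid_98_center (a point): Loose round clay lid, disc 98 mm across, about 140 g, knob up on the bench, 48 mm high. From its foot: tapered flange to 9 mm (66 to 76 mm across), disc to 14 mm at its edge, domed to 20 mm at the knob; round knob 24 to 25 mm across from 25 to 44 mm, rounded top at 48. Point: on the axis, half-way up (24 mm); z up through the knob. Home, the disc rests on the rim and the point is 15 mm above the rim plane.
- lid_120_center (a point): Loose round clay lid, disc 120 mm across, about 200 g, knob up on the bench, 48 mm high. From its foot: tapered flange to 9 mm (88 to 98 mm across), disc to 14 mm at its edge, domed to 20 mm at the knob; round knob 24 to 25 mm across from 25 to 44 mm, rounded top at 48. Point: on the axis, half-way up (24 mm); z up through the knob. Home, the disc rests on the rim and the point is 15 mm above the rim plane.
- bowl_center (a point): Bystander: small open bowl of the same clay, 96 mm across and 42 mm high, loose on the bench in the row of lids. The point is on its axis, half-way up. Leave it alone.
- beaker_center (a point): Bystander: small open handleless beaker of the same clay, 68 mm across the rim and 70 mm high, loose on the bench in the row of lids. The point is on its axis, half-way up. Leave it alone.
Things that resemble listed ones, but are neither listed nor needed, are in the scene too. What is shaped like the part that bears lid_120_center but orange or turquoise is not meant.

How it is judged:
By the outcome, as a careful person would: the job done as asked, in the order asked, and still so for the second after the job is handed in, with the robot touching nothing.
It also fails if it takes over 128 s, if anything falls off the work surface, if the arm or the gripper's body presses on something with over 40 N, if the wrist force passes 120 N, or if a joint passes its speed limit or range.

### The arm

A 6-joint arm with a two-finger parallel gripper is mounted at the origin on the work surface. World frame = base frame: x ahead of the robot, y to its left, z up, the work surface at z = 0. Lengths are in mm, angles in rad, forces in N, time in s.
With the tool pointing down it reaches from about 350 to 850 mm from the base axis. Payload 8.1 kg.
Tool frame: the origin (TCP) lies midway between the tips of the shut fingers; the grasp point (between the pads) lies robot.pinch_z behind it (robot.pinch_z is the distance from the TCP to the grasp point, in mm); z points along the fingers, y is the line along which they close (so a half turn about z gives the same grasp; the last joint's range is limited). The gripper opens to 93 mm and grips with 3 to 60 N. Pads are 15 mm wide; open, the fingers measure 128 mm over their backs; the gripper's body (75 mm by 188 mm) begins 65 mm behind the grasp point.
Start: joints at [-1.261, 0.13, 1.488, -0, 1.523, -0.085], TCP at [230.794, -553.84, 218.635] pointing down, gripper open.
Joint ranges: [-2.96, 2.96], [-0.89, 2.26], [0.02, 2.5], [-1.34, 4.48], [0, 2.73], [-2.66, 2.66]. Speed limits (rad/s): [2.39, 2.39, 2.79, 3.14, 3.14, 3.14].

### API

Orientations are given as [roll, pitch, yaw] about the fixed x, y, z axes, in that order (R = Rz(yaw) Ry(pitch) Rx(roll)).
In Python, from bench import robot, jaws, kinematics, monitor, vision, job gives the robot as it stands. The module is installed in compiled form; this text tells all that it offers. Calls block until the motion is done:
- robot.movep(position, orientation): joint-space move of the TCP to a pose.
- robot.move_l(position, attitude=None, v=150, force_limit=None): straight line of the TCP; attitude=None keeps the orientation; v is the mean speed in mm/s. With force_limit (N) it stops when the force on the tool has changed by that much, and returns True; else False.
- robot.set_joints(angles): joint-space move.
- jaws.open_gripper() and jaws.close_gripper(newtons=None): open the fingers fully, or close them until they stop; newtons is the grip in N (None keeps the last).
- robot.sleep(seconds).
- kinematics.solve_ik(position, orientation): joint angles nearest the present ones, or None.
- monitor.observe(): the state.
- vision.snapshot(name): name is "scene" or "side" or "wrist"; returns a dict with "image" (400x640x3 uint8, red, green, blue), "fov_y" (degrees; the focal length in pixels is half the picture's height over the tangent of half this angle, whatever the lens; pixels are square), "cx", "cy" (the principal point, pixels), "dist_coeffs" ([k1, k2, p1, p2, k3] as OpenCV has them; the pictures are not rectified), "position" and "rotation" of the camera in the world. Camera axes: x right, y down, z forward; pixel columns grow to the right and rows downward; lengths in mm; the calibration is good to about 2 mm. A picture is of the moment at which its call begins. There is no depth.
A pose or a line that the arm cannot do raises robot.PlanningError and nothing moves.
- job.close_job(): hands the job in; it is judged then, once.
The state is a dict: "clock": time; "joint_positions": joint angles; "qd": joint speeds; "effort": joint torques, N m; "position": TCP position; "orientation": TCP orientation; "contact_force": force on the tool from outside, world axes, zero at the start; "wrist_torque": the same for the moment, N m; "gripper_width": finger opening in mm; "grasp_force": force on a finger pad.
Only numpy, scipy, OpenCV 4.12 (cv2) and the standard library are available. Lean on these libraries where they do the work, as an engineer would, in place of code of your own. Each camera call takes 0.05 s, during which the arm holds its last target. There are 200 camera calls.

## Working session

There is one attempt and no reset: what is moved stays moved. The work goes in short steps, each a Python script; the robot and the scene stay as the last script left them, time stands still between calls to the robot, and variables do not carry over. Pictures are saved under pics/ and viewed, at most 14 in all, crops included, and the job is handed in when it is done.

```bash
mkdir -p pics; ls; python3 - <<'E'
from bench import robot, jaws, kinematics, monitor, vision, job
import cv2,numpy as np
for n in ("scene","side"):
    s=vision.snapshot(n); cv2.imwrite(f"pics/{n}0.png",s["image"][:,:,::-1]); print(n,{k:(np.round(v,3).tolist() if not isinstance(v,float) else v) for k,v in s.items() if k!="image"})
print(robot.pinch_z, monitor.observe())
E
```

```text
pics
scene {'fov_y': 45.62848414676755, 'cx': 327.73916370895085, 'cy': 205.87319032398747, 'dist_coeffs': [-0.115, 0.0, 0.0, 0.0, 0.0], 'position': [1243.354, -361.127, 1221.536], 'rotation': [-2.566, -0.004, 1.163]}
side {'fov_y': 43.68711874728196, 'cx': 321.4591974975622, 'cy': 195.25349580217372, 'dist_coeffs': [-0.016, 0.0, 0.0, 0.0, 0.0], 'position': [-289.228, 832.631, 916.736], 'rotation': [-2.134, 0.016, -2.416]}
18.8 {'clock': 0.1, 'joint_positions': array([-1.26139236e+00,  1.31070439e-01,  1.48919071e+00, -1.27600354e-05,
        1.52300747e+00, -8.53889820e-02]), 'qd': array([-0.00063165, -0.0006161 , -0.00403629,  0.00027215, -0.0004539 ,
       -0.00121053]), 'effort': array([-1.06650680e-04, -5.61342502e+01, -4.93096554e+01,  7.69982021e-02,
        2.91261863e-02, -5.93483628e-05]), 'position': array([ 230.63190178, -553.33403457,  217.69027052]), 'orientation': array([-3.13992171e+00, -1.30236998e-04,  3.94793456e-01]), 'contact_force': array([0.15585256, 0.49006151, 1.67887943]), 'wrist_torque': array([-0.06249924,  0.0214206 ,  0.03511085]), 'grasp_force': 0.0, 'gripper_width': 92.76846352731184}
```

View pics/scene0.png

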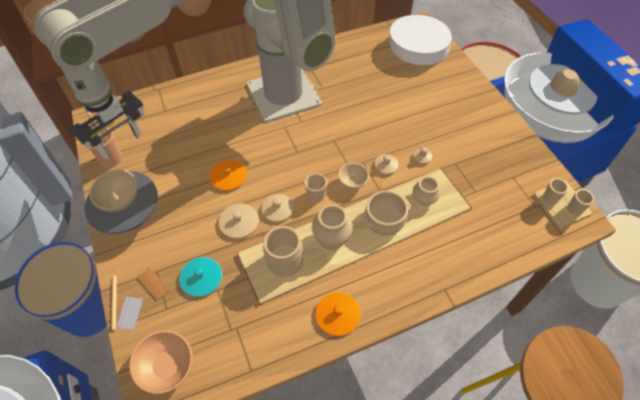

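View pics/side0.png

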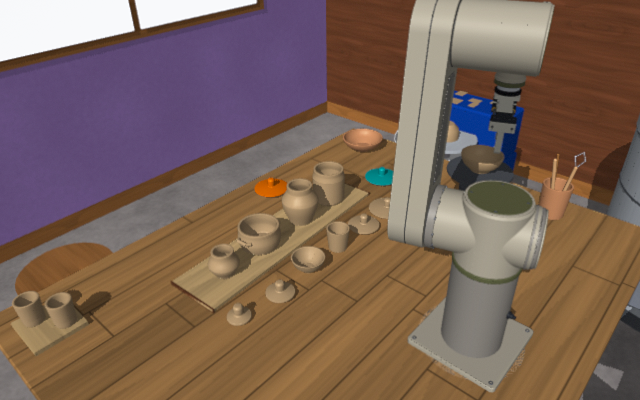

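The scene view shows the row from left to right: lids at (238,221) and (277,207), the beaker at (316,185), the bowl at (353,177), then lids at (386,163) and (423,156). The pots are storage (283,242), ginger (332,220), casserole (387,207) and sugar (428,183). The orange (229,174) and (338,314) and turquoise (201,277) lids are decoys. Next I'll get coarse positions by casting rays.

```bash
cat > h.py <<'E'
from bench import robot, jaws, kinematics, monitor, vision, job
import cv2,numpy as np
from scipy.spatial.transform import Rotation as Ro
def cam(s):
    f=200/np.tan(np.radians(s["fov_y"]/2))
    K=np.array([[f,0,s["cx"]],[0,f,s["cy"]],[0,0,1]])
    R=np.array(s["rotation"]); R=R if R.shape==(3,3) else Ro.from_euler("xyz",R).as_matrix()
    return K,np.array(s["dist_coeffs"],float),R,np.array(s["position"],float)
def cast(s,uv,z):
    K,d,R,p=cam(s)
    n=cv2.undistortPoints(np.array(uv,float).reshape(-1,1,2),K,d).reshape(-1,2)
    r=np.c_[n,np.ones(len(n))]@R.T
    return p+r*((z-p[2])/r[:,2])[:,None]
def proj(s,P):
    K,d,R,p=cam(s)
    return cv2.projectPoints(np.array(P,float).reshape(-1,1,3),cv2.Rodrigues(R.T)[0],-R.T@p,K,d)[0].reshape(-1,2)
E
python3 - <<'E'
from h import *
s=vision.snapshot("scene")
for n,uv,z in [("l120",(237,214),48),("l98",(276,202),48),("beaker",(316,179),70),("bowl",(354,172),42),("l78",(385,158),48),("l62",(423,151),48),("stor",(283,240),128),("ging",(332,215),140),("cass",(387,206),84),("sug",(428,183),90)]:
    P=cast(s,[uv],z)[0]; print(n,P.round(),round(np.hypot(*P[:2])), proj(vision.snapshot("side"),[P]).round())
im=s["image"][130:280,190:470]
cv2.imwrite("pics/crop1.png",cv2.resize(im,None,fx=2.8,fy=2.8,interpolation=2)[:,:,::-1])
w=vision.snapshot("wrist"); K,d,R,p=cam(w); st=monitor.observe()
T=Ro.from_euler("xyz",st["orientation"]).as_matrix()
print(w["fov_y"],w["cx"],w["cy"],d,"cam in tool",(T.T@(p-st["position"])).round(1),(T.T@R).round(3))
E
```

```text
l120 [ 467. -309.   48.] 560 [[385. 198.]]
l98 [ 473. -190.   48.] 509 [[361. 213.]]
beaker [457. -54.  70.] 460 [[337. 229.]]
bowl [459.  72.  42.] 465 [[306. 258.]]
l78 [451. 183.  48.] 487 [[279. 278.]]
l62 [473. 309.  48.] 566 [[236. 300.]]
stor [ 645. -226.  128.] 683 [[326. 169.]]
ging [632. -80. 140.] 637 [[298. 185.]]
cass [634.  92.  84.] 641 [[257. 224.]]
sug [613. 238.  90.] 658 [[221. 250.]]
68.33606750892233 315.5144220694793 201.14268934207735 [-0.02948323  0.          0.          0.          0.        ] cam in tool [  72.9   -0.2 -166. ] [[-0.    -0.965 -0.264]
 [ 1.    -0.    -0.   ]
 [ 0.    -0.264  0.965]]
```

View pics/crop1.png

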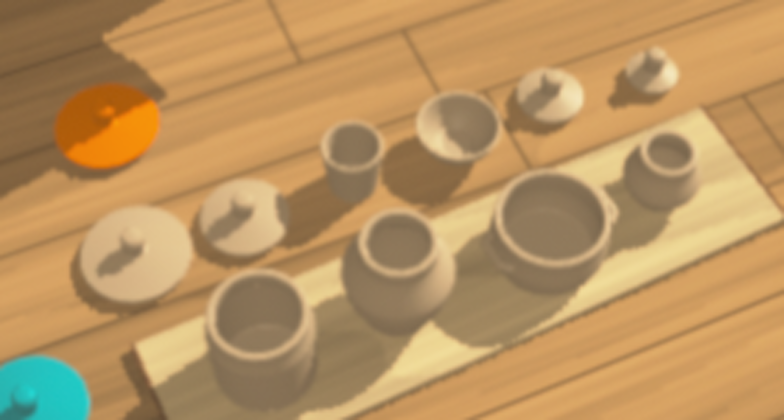

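The crop confirms it. Counting from low y, the bare-clay knobbed lids are 120, 98, 78 and 62, and the beaker and bowl have no knob. Next, closer wrist views of both halves of the rows.

```bash
python3 - <<'E'
from h import *
import pickle
for i,y in enumerate((-200,200)):
    robot.movep([540,y,300],[np.pi,0,0]); robot.sleep(.3)
    s=vision.snapshot("wrist"); pickle.dump(s,open(f"w{i}.pkl","wb"))
    cv2.imwrite(f"pics/w{i}.png",s["image"][:,:,::-1])
st=monitor.observe(); print(st["clock"],st["position"],st["joint_positions"])
E
```

```text
4.625 [540.20001039 199.44741596 300.00269809] [ 2.64684321e-01  4.56131132e-02  1.43113180e+00 -4.55553878e-05
  1.66486157e+00  1.83639304e+00]
```

View pics/w0.png

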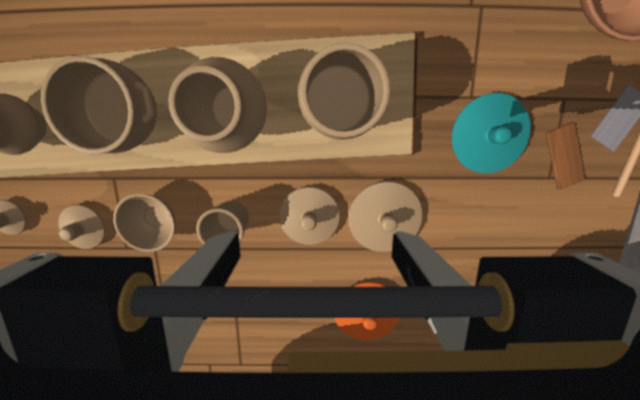

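View pics/w1.png

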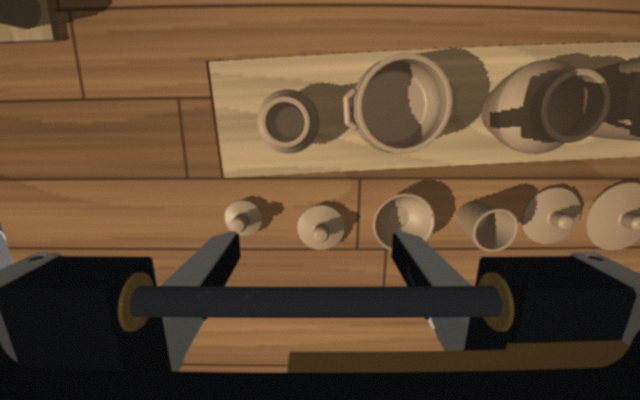

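Wrist views: in w0, the storage rim is at about (343,90), the ginger rim at (205,103), lid120 at (386,216) and lid98 at (310,215). In w1, the casserole rim is at (402,104), the sugar rim at (287,121), lid62 at (242,217) and lid78 at (321,227). I'll refine these with edge points cast onto the known planes.

```bash
cat >> h.py <<'E'
from scipy.optimize import least_squares
def circ(s,c0,z,r,tol=(9,5,3,2)):
    """Canny edge points cast on plane z, robust fixed-radius circle fit from centre c0"""
    g=cv2.GaussianBlur(cv2.cvtColor(s["image"],cv2.COLOR_RGB2GRAY),(3,3),0)
    v,u=np.nonzero(cv2.Canny(g,30,80)); P=cast(s,np.c_[u,v],z)[:,:2]
    c=np.array(c0,float)
    for t in tol:
        e=np.hypot(*(P-c).T)-r; Q=P[abs(e)<t]
        if len(Q)<15: return c,0,0,0
        c=least_squares(lambda x:np.hypot(*(Q-x).T)-r,c,loss="soft_l1",f_scale=1).x
    a=np.degrees(np.arctan2(*(Q-c).T[::-1]))
    free=least_squares(lambda x:np.hypot(*(Q-x[:2]).T)-x[2],[*c,r],loss="soft_l1").x
    return c,len(Q),len(set((a//10).astype(int))),free
E
python3 - <<'E'
from h import *
import pickle
W=[pickle.load(open(f"w{i}.pkl","rb")) for i in (0,1)]
vis=[w["image"][:,:,::-1].copy() for w in W]
for n,i,uv,z,rs in [("stor",0,(341,91),128,(49,42)),("ging",0,(205,103),140,(39,32)),("cass",1,(402,104),84,(60,53)),("sug",1,(287,121),90,(31,24)),
  ("l120",0,(386,216),14,(60,)),("l98",0,(310,215),14,(49,)),("l78",1,(321,227),14,(39,)),("l62",1,(242,217),14,(31,))]:
    c0=cast(W[i],[uv],z)[0,:2]
    for r in rs:
        c,k,a,f=circ(W[i],c0,z,r); print(n,r,c0.round(),c.round(1),k,a,np.round(f,1))
        t=np.linspace(0,6.28,60); pts=proj(W[i],np.c_[c[0]+r*np.cos(t),c[1]+r*np.sin(t),0*t+z])
        cv2.polylines(vis[i],[np.round(pts*4).astype(int)],True,(0,255,0),1,cv2.LINE_AA,2)
cv2.imwrite("pics/fit.png",np.vstack([cv2.resize(vis[0][30:260,:460],None,fx=1.25,fy=1.25),cv2.resize(vis[1][30:260,180:],None,fx=1.25,fy=1.25)]))
E
```

```text
stor 49 [ 644. -228.] [ 641.8 -230.3] 305 30 [ 642.  -230.4   49.4]
stor 42 [ 644. -228.] [ 643.4 -231.5] 289 36 [ 643.4 -231.5   42. ]
ging 39 [631. -84.] [630.  -82.1] 260 35 [630.1 -82.2  38.4]
ging 32 [631. -84.] [629.9 -82.1] 227 36 [629.9 -82.1  32.1]
cass 60 [633.  92.] [633.2  91.3] 285 31 [633.1  91.3  60.1]
cass 53 [633.  92.] [632.3  90. ] 319 36 [632.3  90.   52.9]
sug 31 [613. 234.] [611.5 238.2] 124 26 [611.7 237.3  30.1]
sug 24 [613. 234.] [611.6 237.7] 146 36 [611.6 237.7  24.1]
l120 60 [ 464. -314.] [ 460.9 -312.4] 220 33 [ 461.1 -312.3   59.5]
l98 49 [ 466. -191.] [ 463.4 -189.2] 168 31 [ 463.4 -189.4   48.5]
l78 39 [446. 191.] [444.4 191.3] 143 33 [444.5 191.6  38.3]
l62 31 [463. 318.] [460.7 317. ] 94 30 [460.9 317.5  30.1]
```

View pics/fit.png

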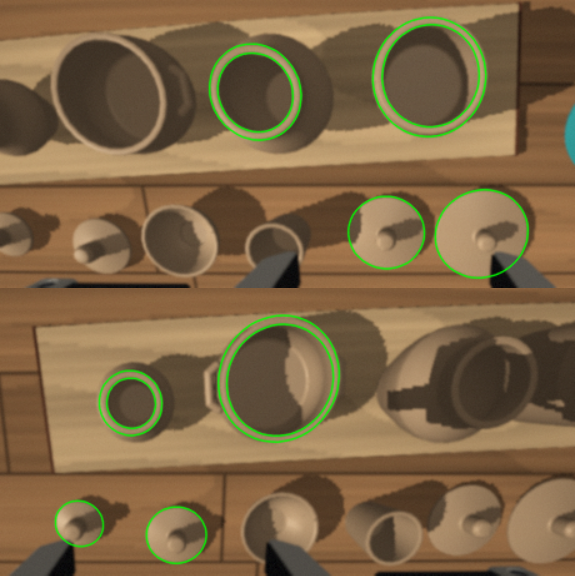

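The fits agree: inner and outer rim centres are within 2 mm, and free-fit radii within about 1 mm of nominal. I'll do lid 98 first, with the fingers closing along x to stay clear of its neighbours.

```bash
cat >> h.py <<'E'
A=[np.pi,0,np.pi/2]; GZ=25
LID={"98":(463.4,-189.3),"120":(461,-312.4),"78":(444.5,191.4),"62":(460.8,317.2)}
POT={"98":(642.6,-230.9,128),"120":(632.7,90.6,84),"78":(630,-82.1,140),"62":(611.6,237.7,90)}
def pick(n):
    x,y=LID[n]; robot.movep([x,y,110],A); robot.move_l([x,y,GZ],v=80)
    jaws.close_gripper(15); robot.sleep(.2); o=monitor.observe()
    print("grip",o["gripper_width"],o["grasp_force"],o["position"].round(1))
    robot.move_l([x,y,60],v=60); robot.move_l([x,y,210],v=200)
def place(n,dx=0,dy=0):
    x,y,z=POT[n]; x+=dx; y+=dy; h=z+GZ-9
    robot.movep([x,y,max(h+50,190)],A); robot.move_l([x,y,h+14],v=150); robot.sleep(.2)
    hit=robot.move_l([x,y,h-1.5],v=10,force_limit=3); o=monitor.observe()
    print("down",hit,o["position"].round(1),"want z",h,o["contact_force"].round(1),o["clock"]); return o["position"][2]-h
def release(n):
    jaws.open_gripper(); robot.sleep(.2); p=monitor.observe()["position"]; robot.move_l([p[0],p[1],p[2]+60],v=100)
E
python3 - <<'E'
from h import *
import pickle
jaws.open_gripper(); pick("98"); robot.sleep(.2)
o=monitor.observe(); print(o["gripper_width"],o["clock"])
s=vision.snapshot("wrist"); p=o["position"]; print(p.round(1), circ(s,p[:2],p[2]-GZ+14,49))
cv2.imwrite("pics/held.png",s["image"][:,:,::-1])
E
```

```text
grip 23.686480197305723 14.999970955524962 [ 463.4 -189.3   25. ]
23.765291640131483 11.175
[ 462.6 -188.9  208.4] (array([ 462.2612716 , -189.20182026]), 377, 25, array([ 462.27806543, -188.75136177,   48.59532513]))
```

View pics/held.png

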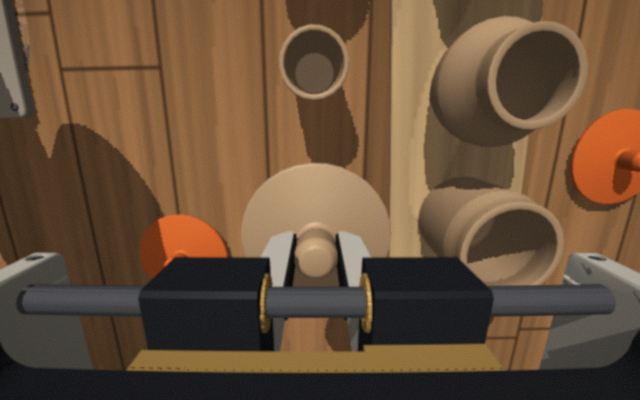

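The lid hangs centred in the fingers (disc centre about (316,235), knob at (316,255)), within 0.5 mm of the TCP. Placing it on the storage jar.

```bash
python3 - <<'E'
from h import *
e=place("98"); print("dz",e)
s=vision.snapshot("wrist"); cv2.imwrite("pics/set98.png",s["image"][:,:,::-1])
x,y,z=POT["98"]; print(circ(s,(x,y),z+5+e,49))
E
```

```text
down True [ 642.6 -230.9  143.8] want z 144 [ 0.4 -0.7  6.3] 13.875
dz -0.22465307241915866
(array([ 641.6454219 , -229.22297313]), 268, 21, array([ 641.67182409, -229.18773783,   48.87900076]))
```

View pics/set98.png

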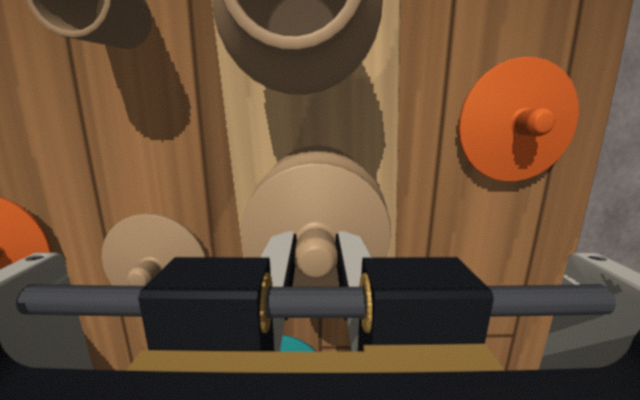

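Contact came at the seated height (dz −0.2 mm). I'll release and do the others, stopping if any lid touches down off height.

```bash
python3 - <<'E'
from h import *
release("98")
for n in ("120","78","62"):
    pick(n); o=monitor.observe()
    if o["gripper_width"]<22: print("lost",n); break
    e=place(n)
    if abs(e)>1.2: print("off height",n,e); break
    release(n)
print(monitor.observe()["clock"])
E
```

```text
grip 23.579166601210783 14.999934026056678 [ 461.  -312.4   25. ]
down True [632.7  90.6  99.9] want z 100 [-0.6 -0.7  6.2] 24.8083
grip 23.912063945968995 15.000041410967242 [444.5 191.4  25. ]
down True [630.  -82.1 155.9] want z 156 [0.5 1.1 6.4] 35.05
grip 23.590195483607925 14.999960731547617 [460.8 317.2  25. ]
down True [611.6 237.7 105.8] want z 106 [0.8 0.1 5.3] 45.775
47.9083
```

All four touched down at the seated height. Now a look to check.

```bash
python3 - <<'E'
from h import *
for i,y in enumerate((-150,160)):
    robot.movep([540,y,300],[np.pi,0,0]); robot.sleep(.3)
    s=vision.snapshot("wrist"); cv2.imwrite(f"pics/f{i}.png",s["image"][:,:,::-1])
    for n in (("98","78"),("120","62"))[i]:
        x,yy,z=POT[n]; c,k,a,f=circ(s,(x,yy),z+5,int(n)/2); print(n,c.round(1),a,np.round(f,1),"pot",POT[n])
a,b=[cv2.imread(f"pics/f{i}.png")[:260] for i in (0,1)]; cv2.imwrite("pics/final.png",np.vstack([a,b]))
s=vision.snapshot("side"); cv2.imwrite("pics/side1.png",cv2.resize(s["image"][130:340,150:430],None,fx=2.8,fy=2.8)[:,:,::-1])
E
```

```text
98 [ 641.9 -230.8] 35 [ 641.8 -230.7   48.6] pot (642.6, -230.9, 128)
78 [629.8 -81.9] 33 [629.8 -81.9  38.5] pot (630, -82.1, 140)
120 [632.   91.1] 32 [632.   91.1  60.1] pot (632.7, 90.6, 84)
62 [611.7 238. ] 33 [611.6 237.9  30.4] pot (611.6, 237.7, 90)
```

View pics/final.png

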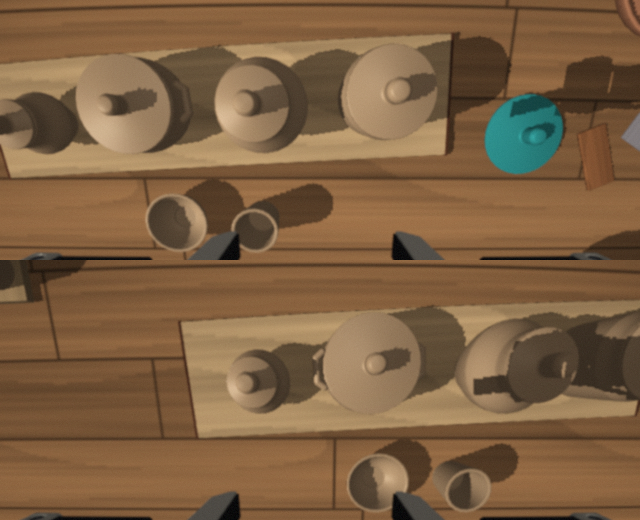

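View pics/side1.png

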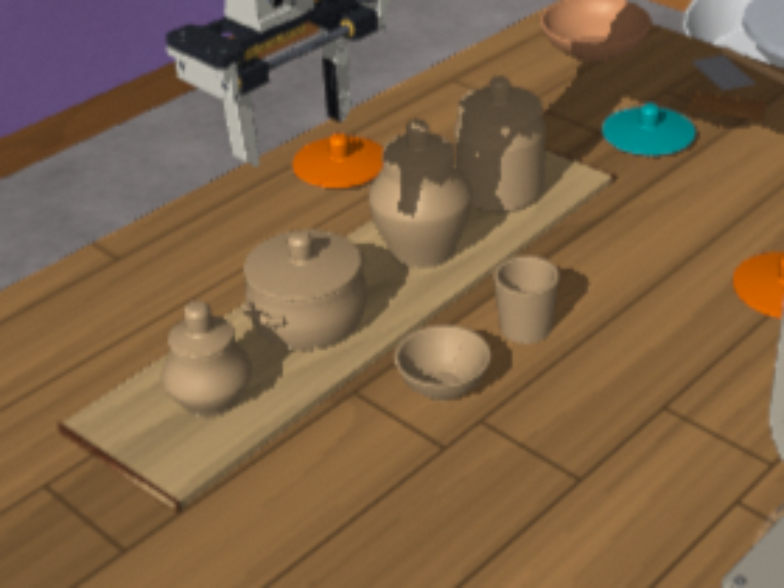

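The pictures show all four lids level and centred on their own pots, less than 1 mm off in the fits. The bowl and beaker have not been touched. Handing in.

```bash
python3 -c "
from bench import job; print(job.close_job())"
```

```text
the job is handed in; nothing more can be done
None
```

All four lids are on their matching pots, level and within 1 mm of centre, the bowl and beaker were left alone, and the job is handed in (about 50 s on the robot's clock; no verdict was returned).

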